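Flip the lens tray's marker to ready

TASK

The contact lenses have finished soaking. With a fingertip, turn the hinged marker on the coral lens tray right over its pivot, from its amber face to its green face, and leave it lying fully flat with green up. Only push the marker, gently and with the outside of the fingers: do not pinch it, do not lift or shift the tray, and leave the other things on the counter where they are.

Things in the scene. Friction and masses are not known exactly. Their poses are not given: they have to be found in the camera images.
- lens_tray: Coral contact-lens soaking tray, a block 110 (x) by 176 (y) by 38 mm high, about 0.5 kg, standing loose on the counter (a firm shove slides it). Origin: centre of its underside; z up; its front face (x = -55 mm) looks roughly to the robot's right (-y). Two fixed round lens caps, 35 mm across, stand on its deck at x = 12, y = +62 and -62 mm, tops 51 mm above the counter; the marker lies between them.
- marker_hinge (a point): Middle of the marker's hinge pin, which runs along the tray's y: at x = -20, y = 0 mm of the tray, 44 mm above the counter. Axes as the tray's. Two cheeks hold the pin at y = +34 and -34 mm, 50 mm high above the counter.
- marker (a joint): Marker angle, rad: 0 = flat over the tray's front (-x), amber up, green down; pi/2 = upright; 3.14 = flat on the rear deck (towards the tray's +x), green up. Stops at 0 and 3.14. Starts between 0 and 0.3. Light hinge friction (0.03 N m, about 0.5 N at the free edge): it stays at any angle it is left at and does not fall over by itself.
- marker_bar (a point): Middle of the marker's free edge: a round bar 8 mm across, 56 mm long along the tray's y, 66 mm from the hinge pin. Flat at the front it overhangs the tray: 27 mm of free gap between bar and tray front, bar's underside 40 mm above the counter, so a fingertip can reach under it. Axes fixed to the marker: x from the bar to the pin, z out of the amber face.
- marker_mid (a point): Centre of the marker's plate (56 mm wide, 4.6 mm thick), half-way between its faces, 33 mm from the hinge pin. Same axes as marker_bar.
- drum: Frosted acrylic cosmetic drum with screw-top lid, 84 mm across, 75 mm high. Leave alone. Origin: centre of its underside.
- cork_bottle: Clear glass bottle with cork stopper, 62 mm across, 146 mm high. Leave alone. Origin: centre of its underside.
- lens_solution: White lens-solution bottle with blue cap, 58 mm across, 150 mm high, standing behind the tray on its -y side. Leave alone. Origin: centre of its underside.
- compact: Black powder compact, 74 mm across, 16 mm high, lying beside the tray on its +y side. Leave alone. Origin: centre of its underside.
- lipstick: Lipstick, brass foot and dark red cap, 22 mm across, 70 mm high, standing behind the tray. Leave alone. Origin: centre of its underside.
- lash_curler: Steel eyelash curler lying flat, 108 mm long (its x), 70 mm wide, 19 mm high, behind the tray on its +y side. Leave alone. Origin: near its middle, on the counter.
- comb: White plastic comb lying flat, 175 mm long (its x), 35 mm wide, 5 mm thick, beside the tray on its -y side. Leave alone. Origin: centre of its underside.
Not all that is in view belongs to the job. Of the things like the lens_tray, leave any that is grey; of the rest the smaller one is meant.

How it is judged:
By the outcome, as a careful person would: the job done as asked, in the order asked, and still so for the second after the job is handed in, with the robot touching nothing.
It also fails if it takes over 51 s, if anything falls off the work surface, if the arm or the gripper's body presses on something with over 40 N, if the wrist force passes 120 N, or if a joint passes its speed limit or range.

ROBOT

A 7-joint arm with a two-finger parallel gripper is mounted at the origin on the work surface. World frame = base frame: x ahead of the robot, y to its left, z up, the work surface at z = 0. Lengths are in m, angles in rad, forces in N, time in s.
With the tool pointing down it reaches from about 0.4 to 0.85 m from the base axis. Payload 10.4 kg.
Tool frame: the origin (TCP) lies at the very end of the fingers, on their centre line; the grasp point (between the pads) lies 19 mm behind it (r.tcp_to_grasp is the distance from the TCP to the grasp point, in m); z points along the fingers, y is the line along which they close (so a half turn about z gives the same grasp; the last joint's range is limited). The gripper opens to 87 mm and grips with 3 to 60 N. Pads are 19 mm wide; open, the fingers measure 117 mm over their backs; the gripper's body (75 mm by 190 mm) begins 51 mm behind the grasp point.
Start: joints at [-1.338, 0.332, -0.065, 1.46, 0.022, 1.35, -0.088], TCP at [0.158, 0.605, 0.183] pointing down, gripper open.
Joint ranges: [-2.6, 2.6], [-0.5, 2.12], [-1.47, 1.34], [0.16, 2.42], [-1.27, 4.41], [0.06, 2.06], [-2.6, 2.6]. Speed limits (rad/s): [2.22, 2.22, 2.79, 2.79, 3.14, 3.14, 3.14].

INTERFACE

Orientations are given as a unit quaternion [x, y, z, w].
In Python, from plant import r gives the robot as it stands. The module is installed in compiled form; this text tells all that it offers.
- The arm moves only by the tool send_rows, never from a script. Its argument "increments" is a list of rows, each a list of 3 entries, a list of its own where there are three numbers: the turn, a rotation vector about the tool's x, y, z in degrees, then the shift along the tool's x, y, z in m, then the opening in per cent of the stroke, from 0 (shut) to 100 (fully open). A call has 1 to 5 rows; each row shifts and turns the commanded pose from where the row before left it, along the tool's axes as they then stand; what a row does not reach is not made up. A row lasts 1/10 s, in which the tool goes at most 50 mm and 8.59 degrees, less where a joint would pass 70% of its speed; a pose out of reach is approached as far as the arm can. A call with a gripper value outside its range is refused whole. The fingers move at their own pace and stop on an object; "squeeze" is the grip in N (left out, the last holds). Time passes only in rows, so rows that do not move let the fingers close. It gives the time, the measured TCP pose, the force, the opening and the grip force at its end, in the units of the state.
- r.observe(): the state, without advancing time (a new reading comes with each control period).
- r.grab_frame(name): name is "scene" or "top" or "wrist"; returns the picture (384x512x3 uint8, red, green, blue); there is no depth.
- r.calibration(name): a dict with "K" (3x3 intrinsics, pixels), "rvec" (rotation vector, rad) and "tvec" (3), from world to camera coordinates, as OpenCV has them. Camera axes: x right, y down, z forward; pixel columns grow to the right and rows downward; lengths in m; the calibration is good to about 2 mm. A picture is of the moment at which its call begins: read the wrist's pose just before it. calibration takes no time and is no camera call; for the wrist camera it gives the pose at the moment of the call.
- r.sign_off(): hands the job in; it is judged then, once.
The state is a dict: "t": time; "joint_pos": joint angles; "joint_velocities": joint speeds; "joint_efforts": joint torques, N m; "tcp_pos": TCP position; "eef_rot": TCP orientation; "wrist_force": force on the tool from outside, world axes, zero at the start; "torque": the same for the moment, N m; "width": opening from 0.0 (shut) to 1.0 (fully open); "grasp_force": force on a finger pad.
Only numpy, scipy, OpenCV 4.12 (cv2) and the standard library are available. Lean on these libraries where they do the work, as an engineer would, in place of code of your own. Each camera call takes 0.05 s, during which the arm holds its last target. There are 200 camera calls.

## Working session

There is one attempt and no reset: what is moved stays moved. The work goes in short steps, Python scripts to look and compute and a tool call to move; the robot and the scene stay as the last step left them, time stands still between calls to the robot, and variables do not carry over. Pictures are saved under pics/ and viewed, at most 10 in all, crops included, and the job is handed in when it is done.

Besides the shell and the picture viewer there is one more tool, called after "Request:" by a JSON object that holds its "api" and its "payload". send_rows: Moves the arm, as the interface text tells. Its arguments: {"type":"object","properties":{"increments":{"type":"array"},"squeeze":{"type":"number"}},"required":["increments"]}

```bash
mkdir -p pics; python3 - <<'E'
from plant import r
import cv2
o=r.observe()
print({k:o[k] for k in('t','tcp_pos','eef_rot','width','wrist_force')})
for n in('scene','top'):
    cv2.imwrite(f'pics/{n}0.png',cv2.resize(r.grab_frame(n)[:,:,::-1],(800,600)))
    c=r.calibration(n);print(n,c)
E
```

```text
{'t': 0.0, 'tcp_pos': array([0.15801214, 0.60425706, 0.18226531]), 'eef_rot': array([ 1.27530959e-01,  9.91834350e-01, -6.87790172e-04, -6.20113988e-05]), 'width': 0.9992677163792554, 'wrist_force': array([ 0.25216053, -0.41502391, -0.1394996 ])}
scene {'K': array([[450.49193033,   0.        , 263.83302443],
       [  0.        , 450.49193033, 200.49693051],
       [  0.        ,   0.        ,   1.        ]]), 'rvec': array([ 1.01643859,  2.31555656, -1.15983838]), 'tvec': array([ 0.36174528, -0.1762586 ,  1.77224392])}
top {'K': array([[435.60201152,   0.        , 251.02043412],
       [  0.        , 435.60201152, 195.48564014],
       [  0.        ,   0.        ,   1.        ]]), 'rvec': array([ 2.10386152, -2.09698924,  0.23740318]), 'tvec': array([0.00710441, 0.53216945, 1.28743603])}
```

View pics/scene0.png

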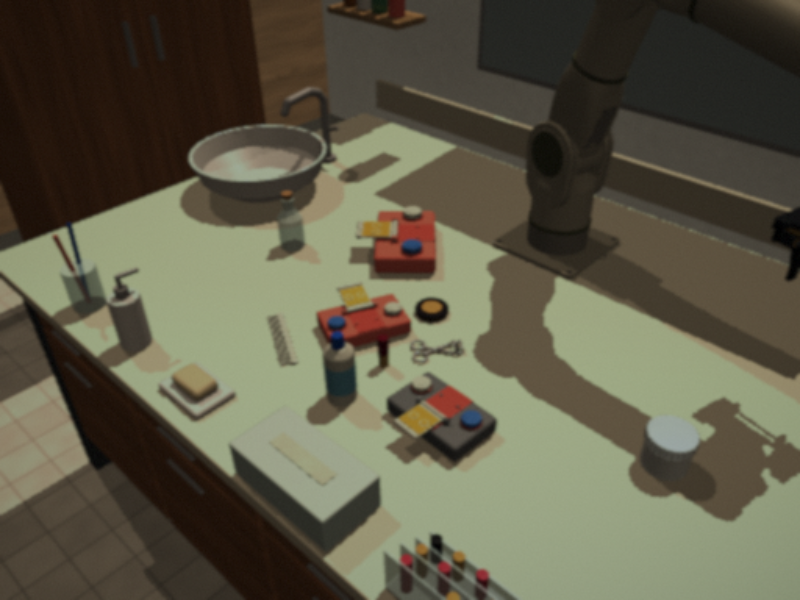

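View pics/top0.png

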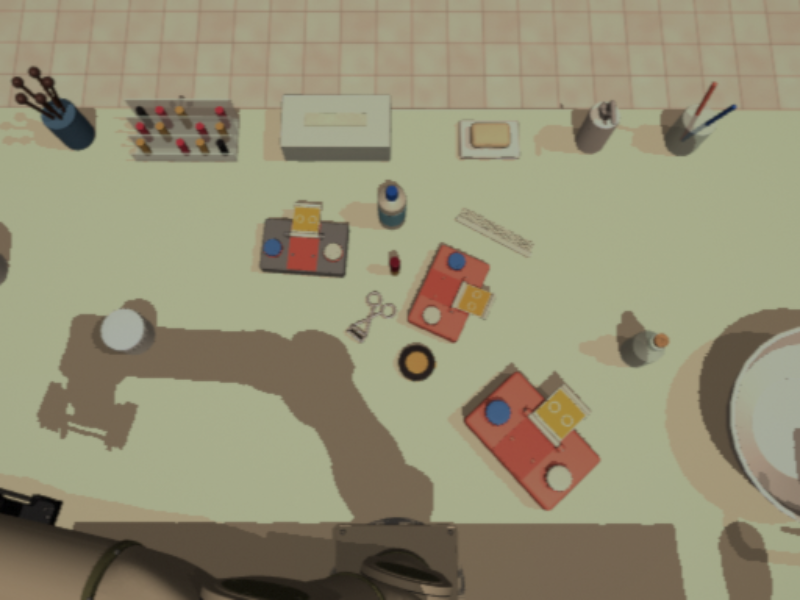

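The top view (800x600) shows the small coral tray at about (450,292). Its blue cap is at (457,260), its white cap at (432,315), and the marker points right towards (475,298). The grey tray is at (305,247) and the larger coral one at (530,440); both stay untouched. The scene view agrees: the small tray is at (363,320), with the compact, lipstick and solution bottle around it.

```bash
cat > h.py <<'E'
from plant import r
import cv2,numpy as np
from scipy.spatial.transform import Rotation as R
def ray(n,px,z):
    c=r.calibration(n);M=cv2.Rodrigues(c['rvec'])[0];C=-M.T@c['tvec']
    d=M.T@np.linalg.inv(c['K'])@np.array([px[0],px[1],1.]);return C+d*(z-C[2])/d[2]
def blobs(im,lo,hi,box,amin=15):
    h=cv2.cvtColor(im,cv2.COLOR_RGB2HSV);m=cv2.inRange(h,lo,hi);k=np.zeros_like(m);x0,y0,x1,y1=box;k[y0:y1,x0:x1]=m[y0:y1,x0:x1]
    n,_,s,c=cv2.connectedComponentsWithStats(k)
    return [(c[i],s[i].tolist()) for i in range(1,n) if s[i,4]>=amin],k
E
python3 - <<'E'
from h import *
for n,box in(('top',(255,150,325,225)),('scene',(195,175,270,225))):
    im=r.grab_frame(n)
    for nm,lo,hi,z in(('blue',(100,80,40),(130,255,255),.051),('amber',(15,130,60),(28,255,255),.046),('coral',(0,140,60),(8,255,255),.038),('white',(10,0,110),(50,75,255),.051)):
        b,k=blobs(im,lo,hi,box)
        for c,s in b: print(n,nm,c.round(1),s,ray(n,c,z).round(4))
        if nm in('amber','coral') and b:
            p=cv2.boxPoints(cv2.minAreaRect(cv2.findNonZero(k)));print('  rect',[ray(n,q,z)[:2].round(3).tolist() for q in p])
    x0,y0,x1,y1=box
    cv2.imwrite(f'pics/{n}1.png',cv2.resize(im[y0-10:y1+10,x0-10:x1+10,::-1],None,fx=6,fy=6,interpolation=cv2.INTER_CUBIC))
# big tray corners
im=r.grab_frame('top');b,k=blobs(im,(0,140,60),(8,255,255),(290,230,400,335))
p=cv2.boxPoints(cv2.minAreaRect(cv2.findNonZero(k)));print('big',[ray('top',q,.05)[:2].round(3).tolist() for q in p])
E
```

```text
top blue [291.6 166.7] [287, 162, 10, 10, 79] [ 0.6283 -0.1194  0.051 ]
top amber [303.2 191.9] [294, 182, 20, 20, 231] [ 0.5475 -0.1547  0.046 ]
  rect [[0.534, -0.122], [0.582, -0.144], [0.562, -0.187], [0.514, -0.165]]
top coral [284.7 185.6] [262, 157, 50, 62, 1184] [ 0.5698 -0.0975  0.038 ]
  rect [[0.508, -0.019], [0.669, -0.092], [0.622, -0.189], [0.463, -0.114]]
top white [291.5 185.7] [255, 150, 70, 75, 3011] [ 0.5661 -0.1177  0.051 ]
top white [293.5 188.4] [289, 180, 9, 17, 50] [ 0.5577 -0.124   0.051 ]
top white [275.9 201.4] [271, 197, 11, 10, 93] [ 0.5158 -0.0686  0.051 ]
scene blue [215.1 205.9] [211, 203, 9, 7, 54] [ 0.6364 -0.1159  0.051 ]
scene blue [215.6 215.4] [212, 212, 8, 11, 40] [ 0.6677 -0.0791  0.051 ]
scene amber [226.4 188.9] [218, 183, 18, 13, 157] [ 0.5428 -0.1627  0.046 ]
  rect [[0.586, -0.159], [0.536, -0.211], [0.426, -0.073], [0.48, -0.026]]
scene coral [235.  206.3] [204, 189, 58, 33, 923] [ 0.5834 -0.0802  0.038 ]
  rect [[0.63, -0.184], [0.457, -0.103], [0.548, 0.011], [0.706, -0.068]]
scene white [229.9 193.6] [195, 175, 75, 50, 1682] [ 0.5581 -0.1294  0.051 ]
scene white [229.5 195.7] [223, 194, 15, 5, 31] [ 0.5672 -0.1218  0.051 ]
scene white [222.1 222.6] [218, 220, 9, 5, 28] [ 0.678  -0.0387  0.051 ]
scene white [237.1 223.7] [232, 223, 10, 2, 15] [ 0.6509 -0.0018  0.051 ]
big [[0.309, -0.125], [0.408, -0.234], [0.237, -0.386], [0.144, -0.277]]
```

View pics/top1.png

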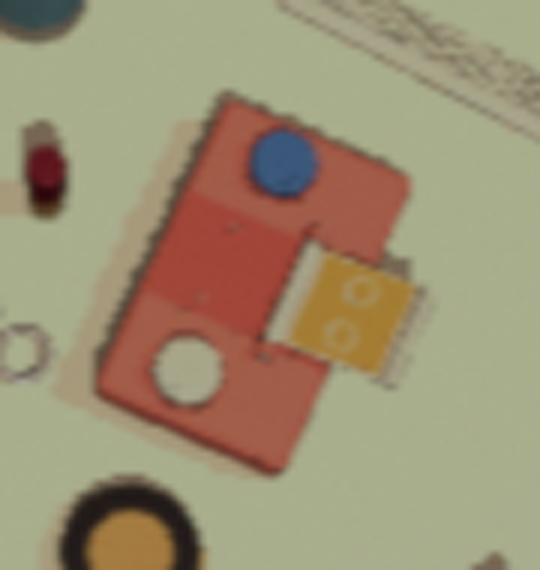

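View pics/scene1.png

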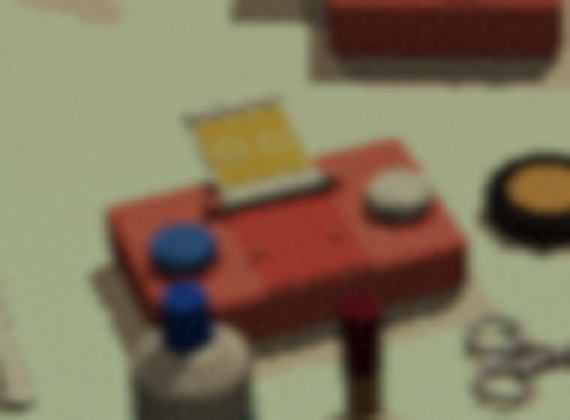

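In both crops the amber plate overhangs the tray front: top crop (360,315), bar near (405,320); scene crop bar near (235,112). The caps, at top crop (283,163) and (188,372), fix the tray pose: pin at about (0.559, -0.123) and tray +x along (0.412, 0.911). I'll shut the fingers and travel high above everything to the tray's front side.

Request:
{"api": "send_rows", "payload": {"increments": [[[0,0,0],[-0.041,-0.021,-0.007],0],[[0,0,0],[-0.041,-0.021,-0.007],0],[[0,0,0],[-0.041,-0.021,-0.007],0],[[0,0,0],[-0.041,-0.021,-0.007],0],[[0,0,0],[-0.041,-0.021,-0.007],0]]}}

```text
t: 0.75
tcp_pos: [0.3311, 0.4497, 0.2184]
eef_rot: [0.128, 0.992, 0.0, 0.0]
wrist_force: [0.3, 1.0, -0.8]
width: 0.631
grasp_force: 0.0
```

Request:
{"api": "send_rows", "payload": {"increments": [[[0,0,0],[-0.041,-0.021,-0.007],0],[[0,0,0],[-0.041,-0.021,-0.007],0],[[0,0,0],[-0.041,-0.021,-0.007],0],[[0,0,0],[-0.041,-0.021,-0.007],0],[[0,0,0],[-0.041,-0.021,-0.007],0]]}}

```text
t: 1.25
tcp_pos: [0.5028, 0.2963, 0.2535]
eef_rot: [0.127, 0.992, 0.0, 0.0]
wrist_force: [0.7, -0.2, 0.1]
width: 0.175
grasp_force: 0.0
```

Request:
{"api": "send_rows", "payload": {"increments": [[[0,0,0],[-0.014,-0.046,0],0],[[0,0,0],[-0.014,-0.046,0],0],[[0,0,0],[-0.014,-0.046,0],0],[[0,0,0],[-0.014,-0.046,0],0],[[0,0,0],[-0.014,-0.046,0],0]]}}

```text
t: 1.75
tcp_pos: [0.5109, 0.0556, 0.2531]
eef_rot: [0.128, 0.992, 0.0, 0.0]
wrist_force: [1.2, -0.2, 0.2]
width: 0.007
grasp_force: 0.0
```

Request:
{"api": "send_rows", "payload": {"increments": [[[0,0,0],[-0.014,-0.046,0],0],[[0,0,0],[-0.014,-0.046,0],0],[[0,0,0],[-0.014,-0.046,0],0],[[0,0,0],[-0.014,-0.046,0],0],[[0,0,0],[-0.014,-0.046,0],0]]}}

```text
t: 2.25
tcp_pos: [0.5204, -0.1845, 0.2533]
eef_rot: [0.127, 0.992, 0.0, 0.0]
wrist_force: [1.1, 0.3, 0.1]
width: 0.006
grasp_force: 0.0
```

Request:
{"api": "send_rows", "payload": {"increments": [[[0,0,8.4],[0,0,0],0],[[0,0,8.4],[0,0,0],0],[[0,0,8.4],[0,0,0],0],[[0,0,8.4],[0,0,0],0],[[0,0,8.4],[0,0,0],0]]}}

```text
t: 2.75
tcp_pos: [0.5206, -0.1827, 0.2529]
eef_rot: [0.477, 0.879, 0.0, -0.0]
wrist_force: [-0.1, 0.1, 0.6]
width: 0.008
grasp_force: 0.0
```

Request:
{"api": "send_rows", "payload": {"increments": [[[0,0,8.4],[0,0,0],0],[[0,0,8.4],[0,0,0],0],[[0,0,8.4],[0,0,0],0],[[0,0,8.4],[0,0,0],0],[[0,0,8.4],[0,0,0],0]]}}

```text
t: 3.25
tcp_pos: [0.5206, -0.1826, 0.253]
eef_rot: [0.76, 0.649, 0.0, -0.0]
wrist_force: [0.9, -0.3, -0.6]
width: 0.004
grasp_force: 0.0
```

Request:
{"api": "send_rows", "payload": {"increments": [[[0,0,7.6],[0,0,0],0],[[0,0,7.6],[0,0,0],0],[[0,0,0],[-0.025,0.01,0],0]]}}

```text
t: 3.55
tcp_pos: [0.5209, -0.2061, 0.2528]
eef_rot: [0.838, 0.546, 0.001, -0.001]
wrist_force: [0.3, 0.1, -0.0]
width: 0.004
grasp_force: 0.0
```

Request:
{"api": "send_rows", "payload": {"increments": [[[0,8,0],[0,0,0],0],[[0,8,0],[0,0,0],0],[[0,8,0],[0,0,0],0],[[0,8,0],[0,0,0],0],[[0,8,0],[0,0,0],0]]}}

```text
t: 4.05
tcp_pos: [0.5202, -0.2104, 0.2542]
eef_rot: [0.786, 0.512, 0.29, -0.187]
wrist_force: [-0.6, 0.6, -0.5]
width: 0.007
grasp_force: 0.0
```

```bash
cat >> h.py <<'E'
xh=np.array([.412,.911,0]);yh=np.array([-.911,.412,0]);zh=np.array([0,0,1.])
T0=np.array([.5721,-.0940,0])-.012*xh   # tray origin
def tcp():
    o=r.observe();p=o['tcp_pos']-T0;Q=R.from_quat(o['eef_rot']).as_matrix()
    t=np.array([p@xh,p@yh,p[2]])*1000
    W=np.array([xh,yh,zh])
    print('t',o['t'],'tray mm',t.round(1),'F(tray)',(W@o['wrist_force']).round(1),'M',np.round(W@o['torque'],2));return t,W@Q
def to(wps):
    p,Q=tcp();print('tool axes in tray (cols)\n',Q.round(3))
    for w in wps: print(w,'->',(Q.T@(np.array(w)-p)/1000).round(4).tolist());p=np.array(w)
E
python3 - <<'E'
from h import *
print(r.observe()['joint_pos'].round(2))
to([[-128,-10,90],[-128,-10,20],[-88,-10,20]])
for n,b in(('top',(255,140,335,225)),('scene',(175,130,280,225))):
    im=r.grab_frame(n);x0,y0,x1,y1=b
    cv2.imwrite(f'pics/{n}2.png',cv2.resize(im[y0:y1,x0:x1,::-1],None,fx=5,fy=5,interpolation=cv2.INTER_CUBIC))
E
```

```text
[ 0.12  0.38  0.8   1.58 -0.87  1.69  0.59]
t 4.05 tray mm [-115.4   -0.6  254.2] F(tray) [ 0.3  0.8 -0.5] M [0.02 0.85 0.06]
tool axes in tray (cols)
 [[ 0.762  0.008  0.647]
 [ 0.008 -1.     0.002]
 [ 0.647  0.004 -0.762]]
[-128, -10, 90] -> [-0.116, 0.0087, 0.117]
[-128, -10, 20] -> [-0.0453, -0.0003, 0.0534]
[-88, -10, 20] -> [0.0305, 0.0003, 0.0259]
```

Request:
{"api": "send_rows", "payload": {"increments": [[[0,0,0],[-0.029,0.002,0.029],0],[[0,0,0],[-0.029,0.002,0.029],0],[[0,0,0],[-0.029,0.002,0.029],0],[[0,0,0],[-0.029,0.002,0.029],0],[[0,0,0],[0,0,0],0]]}}

```text
t: 4.65
tcp_pos: [0.5195, -0.2236, 0.085]
eef_rot: [0.788, 0.512, 0.284, -0.19]
wrist_force: [0.3, 1.4, 0.7]
width: 0.006
grasp_force: 0.0
```

Request:
{"api": "send_rows", "payload": {"increments": [[[0,0,0],[-0.011,0,0.0135],0],[[0,0,0],[-0.011,0,0.0135],0],[[0,0,0],[-0.011,0,0.0135],0],[[0,0,0],[-0.011,0,0.013],0],[[0,0,0],[0,0,0],0]]}}

```text
t: 5.15
tcp_pos: [0.5206, -0.2243, 0.018]
eef_rot: [0.788, 0.512, 0.286, -0.188]
wrist_force: [0.6, 0.4, 0.1]
width: 0.0
grasp_force: 0.0
```

```bash
python3 - <<'E'
from h import *
print(r.observe()['joint_pos'].round(2))
pin=np.array([-20,44.]);th=np.radians(40);n=np.array([np.cos(th),np.sin(th)]);w=[[-88,-10,20]]
for f in range(0,56,11):
    a=np.radians(f);b=pin+66*np.array([-np.cos(a),np.sin(a)])+[0,-21];w.append([b[0],-10,b[1]])
for f in list(range(65,180,12))+[180]:
    a=np.radians(f);g=np.array([-np.sin(a),-np.cos(a)]);b=pin+48*np.array([-np.cos(a),np.sin(a)])+(2.3+9.5*abs(n@g))*g;w.append([b[0],-10,b[1]])
to(np.round(w,1).tolist())
im=r.grab_frame('scene');cv2.imwrite('pics/scene3.png',cv2.resize(im[120:235,170:290,::-1],None,fx=5,fy=5,interpolation=cv2.INTER_CUBIC))
E
```

```text
[ 0.23  0.68  0.68  1.73 -1.03  1.44  0.92]
t 5.15 tray mm [-127.9   -6.8   18. ] F(tray) [ 0.6 -0.4  0.1] M [0.06 0.89 0.02]
tool axes in tray (cols)
 [[ 0.766  0.009  0.643]
 [ 0.004 -1.     0.008]
 [ 0.643 -0.003 -0.766]]
[-88.0, -10.0, 20.0] -> [0.0318, 0.0035, 0.0241]
[-86.0, -10.0, 23.0] -> [0.0035, 0.0, -0.001]
[-84.8, -10.0, 35.6] -> [0.009, -0.0, -0.0089]
[-81.2, -10.0, 47.7] -> [0.0105, -0.0, -0.0069]
[-75.4, -10.0, 58.9] -> [0.0116, 0.0, -0.0048]
[-67.5, -10.0, 68.8] -> [0.0124, 0.0, -0.0025]
[-57.9, -10.0, 77.1] -> [0.0127, 0.0001, -0.0002]
[-50.7, -10.0, 82.7] -> [0.0091, 0.0, 0.0003]
[-41.3, -10.0, 88.3] -> [0.0108, 0.0001, 0.0018]
[-30.5, -10.0, 91.8] -> [0.0105, 0.0001, 0.0043]
[-19.0, -10.0, 92.7] -> [0.0094, 0.0001, 0.0067]
[-7.3, -10.0, 90.8] -> [0.0077, 0.0001, 0.009]
[3.6, -10.0, 86.0] -> [0.0053, 0.0001, 0.0107]
[13.2, -10.0, 78.8] -> [0.0027, 0.0001, 0.0117]
[19.2, -10.0, 72.0] -> [0.0002, 0.0001, 0.0091]
[23.5, -10.0, 65.0] -> [-0.0012, 0.0001, 0.0081]
[26.7, -10.0, 57.3] -> [-0.0025, 0.0001, 0.008]
[28.0, -10.0, 52.4] -> [-0.0022, 0.0, 0.0046]
```

View pics/scene3.png

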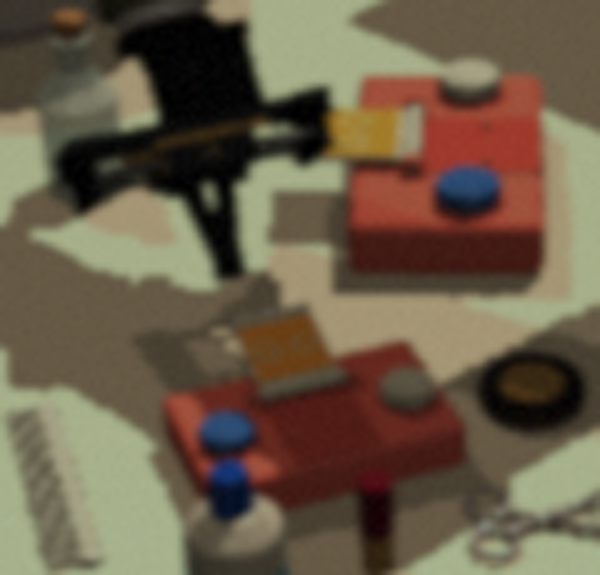

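The gripper's tip is at about (228,275) in the crop, in front of the marker bar at (235,325). The body end is close to the big tray, so I'll shift 10 mm away from it before sliding under the bar.

Request:
{"api": "send_rows", "payload": {"increments": [[[0,0,0],[0.001,0.01,-0.001],0],[[0,0,0],[0.008,0,0.006],0],[[0,0,0],[0.008,0,0.006],0],[[0,0,0],[0.008,0,0.006],0],[[0,0,0],[0.007,0,0.006],0]]}}

```text
t: 5.7
tcp_pos: [0.5472, -0.192, 0.0237]
eef_rot: [0.787, 0.513, 0.287, -0.187]
wrist_force: [0.4, 0.4, 0.4]
width: 0.006
grasp_force: 0.0
```

Request:
{"api": "send_rows", "payload": {"increments": [[[0,0,0],[0.004,0,-0.004],0],[[0,0,0],[0.004,0,-0.004],0],[[0,0,0],[0.004,0,-0.004],0],[[0,0,0],[0,0,0],0]]}}

```text
t: 6.1
tcp_pos: [0.5475, -0.1928, 0.0413]
eef_rot: [0.788, 0.513, 0.287, -0.186]
wrist_force: [0.6, 0.2, 0.0]
width: 0.004
grasp_force: 0.0
```

```bash
python3 - <<'E'
from h import *
to([[-81.2, -14.0, 47.7]])
im=r.grab_frame('scene');cv2.imwrite('pics/scene4.png',cv2.resize(im[120:235,170:290,::-1],None,fx=5,fy=5,interpolation=cv2.INTER_CUBIC))
E
```

```text
t 6.1 tray mm [-88.2 -18.3  41.3] F(tray) [ 0.4 -0.4  0. ] M [ 0.04  0.89 -0.01]
tool axes in tray (cols)
 [[ 0.766  0.008  0.642]
 [ 0.007 -1.     0.004]
 [ 0.643  0.002 -0.766]]
[-81.2, -14.0, 47.7] -> [0.0095, -0.0042, -0.0004]
```

View pics/scene4.png

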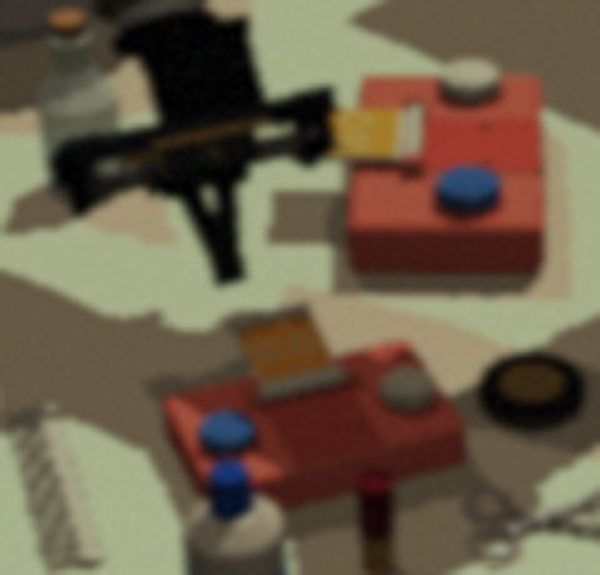

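The tip shows at crop (230,280), not yet at the bar, which is near (270,315). I'll check that against the projected TCP.

```bash
cat >> h.py <<'E'
def proj(n,P):
    c=r.calibration(n);return cv2.projectPoints(np.array([P],float),c['rvec'],c['tvec'],c['K'],None)[0].ravel().round(1)
def tw(x,y,z): return T0+xh*x/1e3+yh*y/1e3+zh*z/1e3
E
python3 - <<'E'
from h import *
o=r.observe();f=lambda p:((p-np.array([170,120]))*5).round(0)
print('tcp',f(proj('scene',o['tcp_pos'])),proj('top',o['tcp_pos']))
for a in(0,.15,.3):
  print(a,[f(proj('scene',tw(-20-66*np.cos(a),y,44+66*np.sin(a)))) for y in(28,-28)])
print('caps',f(proj('scene',tw(12,62,51))),f(proj('scene',tw(12,-62,51))))
im=r.grab_frame('top');cv2.imwrite('pics/top4.png',cv2.resize(im[140:260,250:400,::-1],None,fx=5,fy=5,interpolation=cv2.INTER_CUBIC))
E
```

```text
tcp [247. 337.] [315.1 192.4]
0 [array([312., 319.]), array([234., 338.])]
0.15 [array([312., 308.]), array([233., 326.])]
0.3 [array([312., 298.]), array([233., 316.])]
caps [411. 377.] [230. 422.]
```

View pics/top4.png

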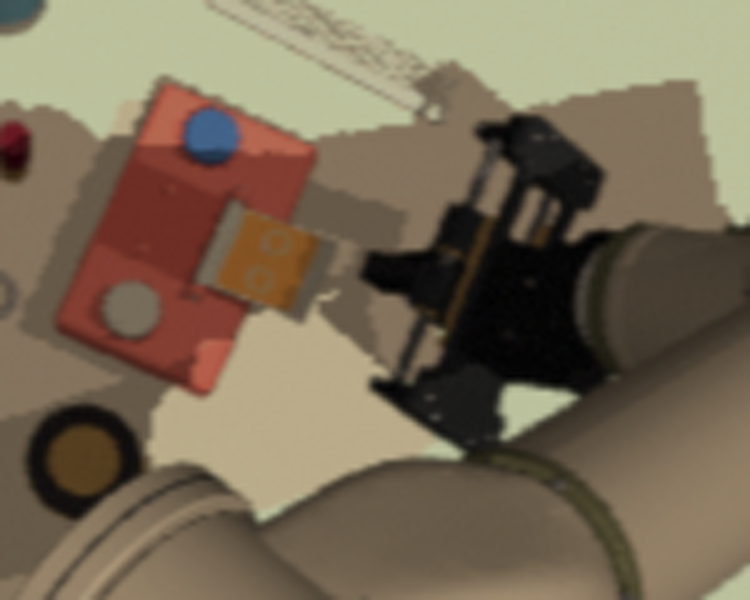

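The light pad tip is seen at crop (345,255), reaching the bar at (325,260), so the projected TCP fits and the fingertip is under the bar. I'll lift along the arc.

Request:
{"api": "send_rows", "payload": {"increments": [[[0,0,0],[0.005,0,0],0],[[0,0,0],[0.005,0,0],0],[[0,0,0],[0.006,0,-0.002],0],[[0,0,0],[0.006,0,-0.003],0],[[0,0,0],[0,0,0],0]]}}

```text
t: 6.7
tcp_pos: [0.5534, -0.1792, 0.0593]
eef_rot: [0.787, 0.513, 0.287, -0.186]
wrist_force: [0.1, -1.3, -1.0]
width: 0.005
grasp_force: 0.0
```

Request:
{"api": "send_rows", "payload": {"increments": [[[0,0,0],[0.006,0,-0.001],0],[[0,0,0],[0.006,0,-0.001],0],[[0,0,0],[0.006,0,0],0],[[0,0,0],[0.007,0,0],0],[[0,0,0],[0,0,0],0]]}}

```text
t: 7.2
tcp_pos: [0.5606, -0.1623, 0.0766]
eef_rot: [0.787, 0.513, 0.287, -0.187]
wrist_force: [0.8, -0.1, -0.7]
width: 0.008
grasp_force: 0.0
```

```bash
python3 - <<'E'
from h import *
to([[-50.7, -18.0, 82.7]])
a=r.grab_frame('scene')[130:230,185:275,::-1];b=r.grab_frame('top')[145:235,250:340,::-1]
k=lambda i:cv2.resize(i,(390,400),interpolation=cv2.INTER_CUBIC)
cv2.imwrite('pics/c5.png',np.hstack([k(a),k(b)]))
E
```

```text
t 7.2 tray mm [-54.9 -17.6  76.6] F(tray) [ 0.2 -0.7 -0.7] M [ 0.06  0.85 -0.01]
tool axes in tray (cols)
 [[ 0.765  0.01   0.643]
 [ 0.008 -1.     0.005]
 [ 0.643  0.001 -0.766]]
[-50.7, -18.0, 82.7] -> [0.0072, 0.0004, -0.002]
```

View pics/c5.png

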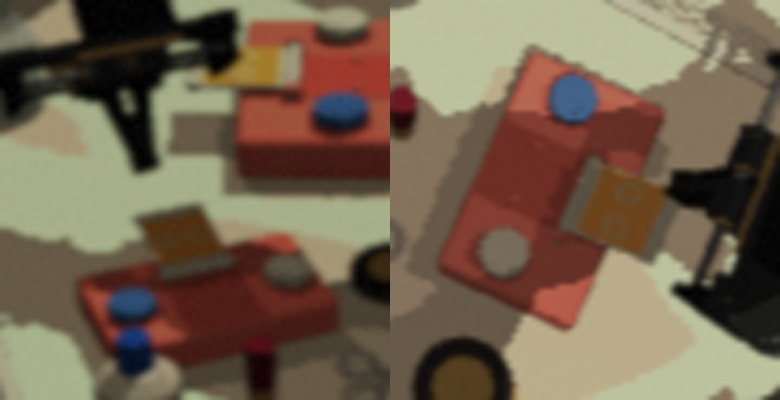

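```bash
python3 - <<'E'
from h import *
o=r.observe()
fs=lambda P:((proj('scene',P)-[185,130])*[390/90,4]).round(0).tolist()
ft=lambda P:((proj('top',P)-[250,145])*[390/90,400/90]+[390,0]).round(0).tolist()
print('tcp',fs(o['tcp_pos']),ft(o['tcp_pos']))
b=o['tcp_pos']-.03*R.from_quat(o['eef_rot']).as_matrix()[:,2];print('30 back',fs(b),ft(b))
for a in(0,15,30,45,60):
  t=np.radians(a);print(a,[(fs(p),ft(p)) for p in[tw(-20-66*np.cos(t),y,44+66*np.sin(t)) for y in(28,-28)]])
print('pin',[(fs(p),ft(p)) for p in[tw(-20,y,44) for y in(28,-28)]])
E
```

```text
tcp [161.0, 215.0] [637.0, 181.0]
30 back [150.0, 180.0] [666.0, 184.0]
0 [([205.0, 215.0], [645.0, 267.0]), ([138.0, 230.0], [675.0, 196.0])]
15 [([205.0, 200.0], [646.0, 260.0]), ([137.0, 215.0], [676.0, 189.0])]
30 [([207.0, 188.0], [640.0, 252.0]), ([139.0, 203.0], [670.0, 180.0])]
45 [([211.0, 181.0], [628.0, 241.0]), ([142.0, 196.0], [660.0, 168.0])]
60 [([217.0, 179.0], [612.0, 229.0]), ([146.0, 194.0], [644.0, 156.0])]
pin [([234.0, 257.0], [561.0, 228.0]), ([165.0, 273.0], [592.0, 159.0])]
```

```bash
cat >> h.py <<'E'
def tri(ps,pt):
    Ps=[]
    for n in('scene','top'):
        c=r.calibration(n);Ps.append(c['K']@np.c_[cv2.Rodrigues(c['rvec'])[0],c['tvec']])
    X=cv2.triangulatePoints(Ps[0],Ps[1],np.array(ps,float).reshape(2,1),np.array(pt,float).reshape(2,1)).ravel();X=X[:3]/X[3]
    d=X-T0;return np.array([d@xh,d@yh,d[2]])*1e3
def amber():
    o=[]
    for n,box in(('scene',(195,160,260,215)),('top',(255,150,325,225))):
        b,k=blobs(r.grab_frame(n),(10,120,30),(28,255,255),box,30)
        b=max(b,key=lambda q:q[1][4]);p=cv2.minAreaRect(cv2.findNonZero(k));print(n,b,np.round(p[1],1));o.append(b[0])
    t=tri(*o);print('amber centre tray mm',t.round(1),'angle deg',np.degrees(np.arctan2(t[2]-44,-20-t[0])).round(1))
E
python3 - <<'E'
from h import *
print('start',tri((226.4,188.9),(303.2,191.9)).round(1))
print('black tip',tri((218.5,172),(314.6,186.7)).round(1))
print('caps w/b',tri((170+408/5,120+388/5),(275.9,201.4)).round(1),tri((215.1,205.9),(291.6,166.7)).round(1))
amber()
E
```

```text
start [-54.   -2.7  51.4]
black tip [-78.6 -17.6 107.5]
caps w/b [12.2 59.8 42.6] [ 11.8 -64.6  45.2]
scene (array([226.42307692, 189.39010989]), [218, 183, 20, 14, 182]) [48.8 50.6]
top (array([303.13584906, 191.74339623]), [293, 182, 21, 20, 265]) [15.8 17. ]
amber centre tray mm [-53.5  -3.2  50. ] angle deg 10.1
```

```bash
python3 - <<'E'
from h import *
w=r.grab_frame('wrist')[:,:,::-1];a=r.grab_frame('scene')[155:205,200:250,::-1];b=r.grab_frame('top')[170:215,285:330,::-1]
k=lambda i:cv2.resize(i,(288,288),interpolation=cv2.INTER_NEAREST)
out=np.zeros((576,800,3),np.uint8);out[:384,:512]=w;out[:288,512:]=k(a);out[288:,512:]=k(b)
cv2.imwrite('pics/w6.png',cv2.convertScaleAbs(out,alpha=1.4))
o=r.observe();Q=R.from_quat(o['eef_rot']).as_matrix()
for s in(0,.019,.04):
    p=o['tcp_pos']-s*Q[:,2];print(s,proj('wrist',p),(proj('scene',p)-[200,155])*288/50+[512,0],(proj('top',p)-[285,170])*288/45+[512,288])
E
```

```text
0 [251.3 226.2] [639.296 165.312] [652.8  389.12]
0.019 [251.3 236.9] [630.656 133.056] [680.96 391.68]
0.04 [251.2 251.5] [620.864  97.92 ] [711.68 394.88]
```

View pics/w6.png

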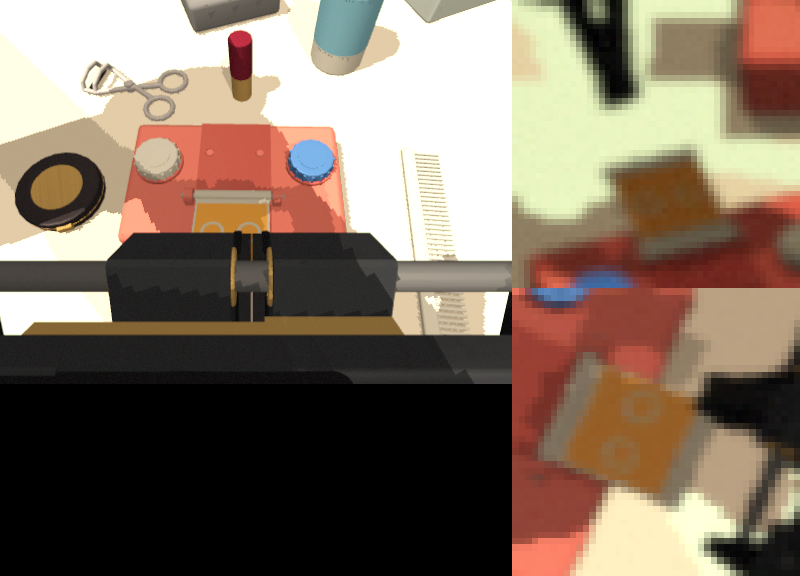

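Wrist view: the shut fingers are at about (251,235), with the caps beyond at (158,160) and (311,162), and the marker still at its starting angle. In the insets the black tip sits well short of the reported TCP. I'll use the wrist camera to find where the discrepancy is.

```bash
python3 - <<'E'
from h import *
for y in(62,-62): print('cap',y,proj('wrist',tw(12,y,51)))
print('pin',proj('wrist',tw(-20,0,44)),'corners',proj('wrist',tw(55,88,38)),proj('wrist',tw(55,-88,38)))
c=r.calibration('wrist');M=cv2.Rodrigues(c['rvec'])[0];C=-M.T@c['tvec'];o=r.observe();Q=R.from_quat(o['eef_rot']).as_matrix()
print('cam in tool',(Q.T@(C-o['tcp_pos'])).round(4),'K',c['K'].round(1).tolist());print((M@Q).round(3))
for x in(-.0095,.0095):
  for s in(0,.019,.038,.051): print(x,s,proj('wrist',o['tcp_pos']+Q@[x,0,-s]),proj('wrist',o['tcp_pos']+Q@[x,.015,-s]))
for s in(0,.07):
  for y in(-.095,.095): print('body',s,y,proj('scene',o['tcp_pos']+Q@[0,y,-s]))
E
```

```text
cap 62 [151.6 155.4]
cap -62 [308.7 156.7]
pin [229.1 196.4] corners [132.8 122. ] [332.9 123.4]
cam in tool [ 6.960e-02  1.000e-04 -2.005e-01] K [[333.3, 0.0, 251.3], [0.0, 333.3, 200.8], [0.0, 0.0, 1.0]]
[[ 0.001  1.     0.001]
 [-0.967  0.001 -0.255]
 [-0.255 -0.     0.967]]
-0.0095 0 [251.3 240.2] [274.6 240.2]
-0.0095 0.019 [251.2 252.1] [276.8 252.2]
-0.0095 0.038 [251.2 266.6] [279.4 266.6]
-0.0095 0.051 [251.2 278.3] [281.5 278.3]
0.0095 0 [251.3 211.8] [275.2 211.9]
0.0095 0.019 [251.3 221.4] [277.5 221.4]
0.0095 0.038 [251.2 232.9] [280.2 233. ]
0.0095 0.051 [251.2 242.4] [282.5 242.4]
body 0 -0.095 [248.8 177.3]
body 0 0.095 [194.2 190.4]
body 0.07 -0.095 [243.4 157.2]
body 0.07 0.095 [188.7 169.5]
```

All three cameras agree. The wrist projection fits the caps, but the real finger end is about 38 mm short of the reported TCP along the fingers. That explains why nothing was touched. I'll back off and go lower, treating the tip as TCP - 38 mm.

Request:
{"api": "send_rows", "payload": {"increments": [[[0,0,0],[-0.0115,0,-0.0097],0],[[0,0,0],[-0.0115,0,-0.0097],0],[[0,0,0],[-0.0115,0,-0.0097],0],[[0,0,0],[0,0,0],0]]}}

```text
t: 7.95
tcp_pos: [0.5403, -0.2082, 0.0756]
eef_rot: [0.789, 0.511, 0.286, -0.186]
wrist_force: [0.3, -0.4, -0.0]
width: 0.006
grasp_force: 0.0
```

Request:
{"api": "send_rows", "payload": {"increments": [[[0,0,0],[-0.0095,0,0.011],0],[[0,0,0],[-0.0095,0,0.011],0],[[0,0,0],[-0.0095,0,0.011],0],[[0,0,0],[-0.0095,0,0.011],0],[[0,0,0],[0,0,0],0]]}}

```text
t: 8.45
tcp_pos: [0.5403, -0.2039, 0.015]
eef_rot: [0.788, 0.512, 0.286, -0.188]
wrist_force: [-0.1, 0.4, -0.0]
width: 0.003
grasp_force: 0.0
```

```bash
python3 - <<'E'
from h import *
to([[-100,-16,8],[-60,-16,8]])
o=r.observe();Q=R.from_quat(o['eef_rot']).as_matrix()
# black finger tip in both views: lowest dark pixels near the projected finger
for n in('scene','top'):
    im=r.grab_frame(n).max(2);line=[]
    for s in range(-10,75,5):
        p=proj(n,o['tcp_pos']-Q[:,2]*s/1e3);x,y=np.round(p).astype(int);line.append((s,int(im[y-1:y+2,x-1:x+2].mean())))
    print(n,line)
E
```

```text
t 8.45 tray mm [-101.3  -16.3   15. ] F(tray) [ 0.4  0.3 -0. ] M [0.07 0.88 0.01]
tool axes in tray (cols)
 [[ 0.766  0.009  0.643]
 [ 0.004 -1.     0.009]
 [ 0.643 -0.004 -0.766]]
[-100, -16, 8] -> [-0.0036, -0.0003, 0.0062]
[-60, -16, 8] -> [0.0306, 0.0004, 0.0257]
scene [(-10, 97), (-5, 104), (0, 101), (5, 95), (10, 92), (15, 94), (20, 93), (25, 87), (30, 92), (35, 74), (40, 48), (45, 26), (50, 8), (55, 10), (60, 14), (65, 7), (70, 7)]
top [(-10, 103), (-5, 102), (0, 107), (5, 110), (10, 104), (15, 105), (20, 106), (25, 99), (30, 80), (35, 26), (40, 10), (45, 9), (50, 9), (55, 9), (60, 9), (65, 9), (70, 9)]
```

Request:
{"api": "send_rows", "payload": {"increments": [[[0,0,0],[-0.003,0,0.004],0],[[0,0,0],[0.0077,0,0.0064],0],[[0,0,0],[0.0077,0,0.0064],0],[[0,0,0],[0.0077,0,0.0064],0],[[0,0,0],[0.0077,0,0.0064],0]]}}

```text
t: 9.05
tcp_pos: [0.5582, -0.1673, 0.0132]
eef_rot: [0.787, 0.513, 0.287, -0.187]
wrist_force: [-0.5, -1.8, -0.6]
width: 0.008
grasp_force: 0.9
```

Request:
{"api": "send_rows", "payload": {"increments": [[[0,0,0],[0.004,0,-0.004],0],[[0,0,0],[0.004,0,-0.004],0],[[0,0,0],[0.004,0,-0.004],0],[[0,0,0],[0.006,0,-0.004],0],[[0,0,0],[0,0,0],0]]}}

```text
t: 9.55
tcp_pos: [0.5596, -0.1655, 0.038]
eef_rot: [0.787, 0.513, 0.287, -0.186]
wrist_force: [-1.0, 0.2, -0.0]
width: 0.004
grasp_force: 0.0
```

```bash
python3 - <<'E'
from h import *
t,Q=tcp();print('real tip',(t-38*Q[:,2]).round(1));amber()
E
```

```text
t 9.55 tray mm [-58.3 -18.1  38. ] F(tray) [-0.2  1.  -0. ] M [0.   0.87 0.05]
real tip [-82.7 -18.3  67.1]
scene (array([226.94323144, 187.86026201]), [219, 180, 19, 17, 229]) [51.  45.3]
top (array([301.53846154, 190.05982906]), [292, 181, 20, 19, 234]) [31.  17.4]
amber centre tray mm [-46.8  -3.2  60.6] angle deg 31.8
```

The marker is moving, at about 35° and in line with the corrected tip. I'll carry on along the arc.

Request:
{"api": "send_rows", "payload": {"increments": [[[0,0,0],[0.0052,0,0.0018],0],[[0,0,0],[0.0052,0,0.0018],0],[[0,0,0],[0.0052,0,0.0018],0],[[0,0,0],[0.0052,0,0.0018],0],[[0,0,0],[0.0065,0,0],0]]}}

```text
t: 10.15
tcp_pos: [0.5695, -0.141, 0.0488]
eef_rot: [0.787, 0.513, 0.287, -0.187]
wrist_force: [0.2, -0.2, -0.0]
width: 0.004
grasp_force: 0.3
```

Request:
{"api": "send_rows", "payload": {"increments": [[[0,0,0],[0.0065,0,0],0],[[0,0,0],[0.0053,0,0.0015],0],[[0,0,0],[0.0053,0,0.0015],0],[[0,0,0],[0.0053,0,0.0015],0],[[0,0,0],[0.0053,0,0.0015],0]]}}

```text
t: 10.65
tcp_pos: [0.5797, -0.1184, 0.0621]
eef_rot: [0.787, 0.513, 0.287, -0.187]
wrist_force: [0.0, -0.5, -0.9]
width: 0.009
grasp_force: 0.3
```

```bash
python3 - <<'E'
from h import *
t,Q=tcp();print('real tip',(t-38*Q[:,2]).round(1))
for n,box in(('scene',(195,160,260,215)),('top',(255,150,325,225))):
    im=r.grab_frame(n)
    for nm,lo,hi in(('amber',(10,120,30),(28,255,255)),('green',(50,60,30),(90,255,255))):
        print(n,nm,[(c.round(1).tolist(),s[4]) for c,s in blobs(im,lo,hi,box)[0]])
to([[-19-0+24.4,-18,92.7-29.1]])
E
```

```text
t 10.65 tray mm [ -7.1 -17.   62.1] F(tray) [-0.5 -0.2 -0.9] M [ 0.03  1.07 -0.04]
real tip [-31.6 -17.2  91.2]
scene amber [([229.5, 188.2], 207)]
scene green []
top amber [([317.6, 181.3], 63)]
top green []
t 10.75 tray mm [ -6.5 -17.   62.4] F(tray) [-0.4  0.1 -0.2] M [ 0.01  0.84 -0.  ]
tool axes in tray (cols)
 [[ 0.765  0.009  0.643]
 [ 0.007 -1.     0.006]
 [ 0.643  0.    -0.766]]
[5.399999999999999, -18, 63.6] -> [0.0099, 0.0011, 0.0068]
```

Request:
{"api": "send_rows", "payload": {"increments": [[[0,0,0],[0.0049,0,0.0034],0],[[0,0,0],[0.0049,0,0.0034],0],[[0,0,0],[0.0038,0,0.0045],0],[[0,0,0],[0.0038,0,0.0045],0],[[0,0,0],[0.0026,0,0.0053],0]]}}

```text
t: 11.25
tcp_pos: [0.5915, -0.0918, 0.0587]
eef_rot: [0.787, 0.513, 0.287, -0.187]
wrist_force: [0.6, -0.8, -0.5]
width: 0.0
grasp_force: 0.3
```

Request:
{"api": "send_rows", "payload": {"increments": [[[0,0,0],[0.0026,0,0.0053],0],[[0,0,0],[0.0013,0,0.0058],0],[[0,0,0],[0.0013,0,0.0058],0],[[0,0,0],[0,0,0.0045],0],[[0,0,0],[0,0,0.0045],0]]}}

```text
t: 11.75
tcp_pos: [0.5996, -0.0733, 0.0418]
eef_rot: [0.787, 0.513, 0.287, -0.187]
wrist_force: [-0.1, -0.3, 0.8]
width: 0.007
grasp_force: 0.3
```

```bash
python3 - <<'E'
from h import *
t,Q=tcp();print('real tip',(t-38*Q[:,2]).round(1))
for n,box in(('scene',(195,160,270,225)),('top',(255,150,325,225))):
    im=r.grab_frame(n)
    for nm,lo,hi in(('amber',(10,120,30),(28,255,255)),('green',(40,80,20),(95,255,255))):
        print(n,nm,[(c.round(1).tolist(),s) for c,s in blobs(im,lo,hi,box)[0]])
E
```

```text
t 11.75 tray mm [ 42.2 -16.5  41.8] F(tray) [-0.3 -0.   0.8] M [0.02 0.8  0.04]
real tip [ 17.7 -16.7  70.9]
scene amber [([222.8, 165.8], [207, 162, 32, 10, 94])]
scene green []
top amber [([299.6, 178.0], [291, 166, 16, 25, 69])]
top green [([283.8, 184.3], [277, 173, 15, 21, 143])]
```

Request:
{"api": "send_rows", "payload": {"increments": [[[0,0,0],[-0.0005,0,0.004],0],[[0,0,0],[-0.0005,0,0.004],0],[[0,0,0],[-0.001,0,0.004],0],[[0,0,0],[-0.001,0,0.003],0],[[0,0,0],[0,0,0],0]]}}

```text
t: 12.35
tcp_pos: [0.6024, -0.0665, 0.0283]
eef_rot: [0.787, 0.513, 0.286, -0.187]
wrist_force: [-0.5, -0.3, 0.8]
width: 0.003
grasp_force: 0.0
```

Request:
{"api": "send_rows", "payload": {"increments": [[[0,0,0],[-0.001,0,0.001],0],[[0,0,0],[-0.001,0,0.001],0],[[0,0,0],[0,0,0],0]]}}

```text
t: 12.65
tcp_pos: [0.6024, -0.0671, 0.0259]
eef_rot: [0.787, 0.513, 0.287, -0.187]
wrist_force: [0.4, -0.1, 0.4]
width: 0.004
grasp_force: 0.2
```

Request:
{"api": "send_rows", "payload": {"increments": [[[0,0,0],[-0.001,0,0.001],0],[[0,0,0],[-0.0005,0,0.0005],0],[[0,0,0],[0,0,0],0]]}}

```text
t: 12.95
tcp_pos: [0.6023, -0.0672, 0.0237]
eef_rot: [0.787, 0.513, 0.287, -0.187]
wrist_force: [0.2, 0.6, 0.6]
width: 0.005
grasp_force: 0.2
```

```bash
cat >> h.py <<'E'
def cols():
    for n,box in(('scene',(195,160,270,225)),('top',(255,150,325,225))):
        im=r.grab_frame(n)
        for nm,lo,hi in(('amber',(10,120,30),(28,255,255)),('green',(40,80,20),(95,255,255)),('blue',(100,80,40),(130,255,255))):
            print(n,nm,[(c.round(1).tolist(),s) for c,s in blobs(im,lo,hi,box)[0]])
E
python3 - <<'E'
from h import *
t,Q=tcp();print('real tip',(t-38*Q[:,2]).round(1));cols()
E
```

```text
t 12.95 tray mm [ 48.8 -16.5  23.7] F(tray) [0.6 0.  0.6] M [-0.04  0.74 -0.02]
real tip [ 24.4 -16.7  52.9]
scene amber [([224.0, 171.6], [208, 167, 32, 10, 87])]
scene green [([234.4, 202.3], [225, 197, 19, 11, 115])]
scene blue [([215.4, 206.3], [211, 203, 9, 7, 50]), ([215.7, 215.9], [212, 211, 8, 13, 54])]
top amber [([297.9, 177.2], [292, 166, 12, 24, 59])]
top green [([280.7, 184.4], [273, 174, 16, 19, 155])]
top blue [([290.5, 166.3], [287, 162, 9, 10, 64])]
```

Request:
{"api": "send_rows", "payload": {"increments": [[[0,0,0],[-0.0006,0,0.0008],0],[[0,0,0],[-0.0006,0,0.0008],0],[[0,0,0],[0,0,0],0]]}}

```text
t: 13.35
tcp_pos: [0.6025, -0.0672, 0.022]
eef_rot: [0.787, 0.513, 0.287, -0.187]
wrist_force: [0.0, -0.0, 2.6]
width: 0.007
grasp_force: 1.2
```

Request:
{"api": "send_rows", "payload": {"increments": [[[0,0,0],[-0.0006,0,0.0008],0],[[0,0,0],[0,0,0],0]]}}

```text
t: 13.55
tcp_pos: [0.6027, -0.0671, 0.0216]
eef_rot: [0.787, 0.513, 0.287, -0.187]
wrist_force: [-3.3, -0.1, 7.2]
width: 0.005
grasp_force: 3.4
```

The force rose to 7 N at the expected flat height, so the marker is at its stop. I'll retreat along the fingers and check.

Request:
{"api": "send_rows", "payload": {"increments": [[[0,0,0],[0.001,0,-0.002],0],[[0,0,0],[0.004,0,-0.01],0],[[0,0,0],[0.01,0,-0.03],0],[[0,0,0],[0.01,0,-0.04],0],[[0,0,0],[0,0,-0.04],0]]}}

```text
t: 14.05
tcp_pos: [0.5782, -0.1212, 0.1325]
eef_rot: [0.787, 0.513, 0.287, -0.187]
wrist_force: [1.3, 0.3, -0.2]
width: 0.006
grasp_force: 0.0
```

Request:
{"api": "send_rows", "payload": {"increments": [[[0,0,0],[0,0,-0.045],0],[[0,0,0],[0,0,-0.045],0],[[0,0,0],[0,0,-0.045],0],[[0,0,0],[0,0,0],0]]}}

```text
t: 14.45
tcp_pos: [0.5424, -0.2067, 0.2386]
eef_rot: [0.789, 0.511, 0.288, -0.182]
wrist_force: [0.0, 0.1, -0.6]
width: 0.006
grasp_force: 0.0
```

```bash
python3 - <<'E'
from h import *
tcp();cols()
im=r.grab_frame('top')
b=blobs(im,(10,0,60),(50,75,255),(268,194,284,210))[0];print('white',[(c.round(1),s[4]) for c,s in b])
w=r.grab_frame('wrist')[:300,:,::-1];a=r.grab_frame('scene')[165:235,190:280,::-1];b=im[120:240,245:345,::-1]
out=np.zeros((600,800,3),np.uint8);out[:300,:512]=w;out[:240,512:]=cv2.resize(a,(288,240),interpolation=2);out[240:586,512:]=cv2.resize(b,(288,346),interpolation=2)
cv2.imwrite('pics/f7.png',out)
E
```

```text
t 14.45 tray mm [-103.   -19.4  238.6] F(tray) [ 0.1  0.  -0.6] M [ 0.09  0.94 -0.02]
scene amber []
scene green [([233.3, 202.3], [225, 197, 19, 12, 146])]
scene blue [([215.1, 206.1], [211, 203, 9, 7, 57]), ([215.6, 215.1], [212, 211, 8, 10, 43])]
top amber []
top green [([282.8, 183.5], [273, 174, 20, 20, 233])]
top blue [([291.2, 166.6], [287, 162, 10, 10, 79])]
white [(array([275.4, 201.3]), 82)]
```

View pics/f7.png

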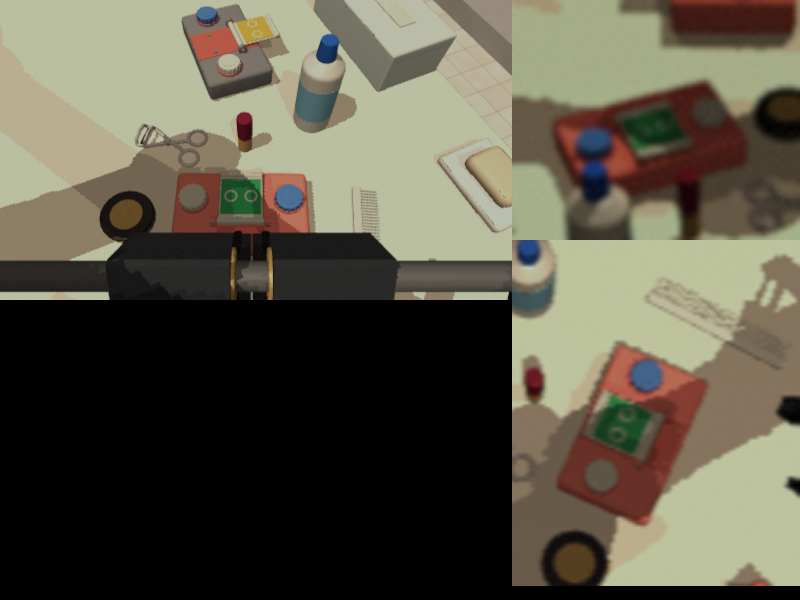

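The marker lies on the rear deck with green up: wrist (240,197), top inset (622,425). The caps are within 0.5 px (about 1.5 mm) of where they started. One flatness check against the caps, then I hand in.

```bash
python3 - <<'E'
from h import *
g=tri((233.3,202.3),(282.8,183.5));b=tri((215.1,206.1),(291.2,166.6));print(g.round(1),b.round(1),'rel to cap top',(g-b)[2].round(1),'(flat about -5)')
if abs((g-b)[2]+5)<4: r.sign_off();print('handed in')
E
```

```text
[15.  -3.4 43.5] [ 13.  -64.7  45.1] rel to cap top -1.6 (flat about -5)
the job is handed in; nothing more can be done
handed in
```

I turned the coral tray's marker fully over and handed it in: it lies on the rear deck with green up, with 7 N felt as it reached its stop. A rough camera height put it about 3 mm higher than flat, which is within the measuring error. The tray stayed within about 1.5 mm of where it started.

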